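# Start a timed dead-load test on a sample jar

### The job

Start the 20-minute dead-load test: first set the largest of the three steel weights standing on the bench gently on the middle of the lid of the blue-lidded sample jar on the black plate and let go of it, then turn the bench timer's dial clockwise to 20 minutes. The dial is stiff and the timer stands loose, so keep it pressed to the bench while you turn (1.5 to 2 kg of push; never more than 3.5 kg) so that its case neither swings round nor slides out of place. Leave the sample upright where it stands and everything else undisturbed.

Things in the scene. Friction and masses are not known exactly. Their poses are not given: they have to be found in the camera images.
- timer: White square bench timer, 104 x 104 mm, 350 g, top 37 mm above the bench, loose on 4 hard feet (friction about 0.6); it swings with the dial unless pressed down with 7 to 11 N or more, varying. Display window on its -x face. Silver scale ring on top: 12 ticks, one per 5 minutes, clockwise from above, the red zero tick on its +x side. Origin: middle of the underside, z up.
- dial (a joint): Dial angle, rad: 0 with the pointer at the red zero tick, growing clockwise from above. 60 minutes make a turn: 1 minute = 0.1047, one tick = 0.524, 20 minutes (fourth tick after zero) = 2.094. Starts between 0 and 5 minutes; stops at 0 and 55. No spring: it stays where left. Friction about 0.32 N m.
- dial_grip (a point): On the dial axis, 57 mm above the bench. Dial: grey round knob, 40 mm wide, 44 to 70 mm above the bench when pushed home, on a black round skirt, 86 mm wide, upper face at 44 mm, that turns with it (fingertips may press on it); white pointer line. Push-fit: it may ride up to 5 mm higher on its shaft (not shown in this point) and slides home under 2 N; push on from there.
- timer_zero (a point): The red zero tick on the timer's case, 47.5 mm from the dial axis along the case's +x. It must stay where it was, within 12 mm, all the time.
- weight_500: The largest of three polished steel knob weights, 500 g: a cylinder 50 mm in diameter and 34 mm high, on it a thin neck (11 mm diameter, 6 mm high) and a round knob 20 mm in diameter, from 40 to 63 mm above its underside. Origin: middle of the underside; z up.
- weight_500_knob (a point): Middle of the knob of the largest weight, 51.5 mm above its underside.
- sample: The sample: off-white plastic jar with a flat blue lid, 140 g, 88 mm high, lid 68 mm in diameter (from 68 to 88 mm above its underside), body 66 mm. It stands loose on the black plate. Origin: middle of the underside; z up.
- sample_top (a point): Middle of the lid's flat top, where the weight's underside must come to rest.
- plate: Black steel plate, 140 x 140 x 12 mm, fixed to the bench, on which the sample stands. Origin: middle of the underside.
- weight_200: Middle steel knob weight: cylinder 39 mm in diameter, 24 mm high, with the same neck and knob, 53 mm high in all. Leave alone.
- weight_100: Smallest steel knob weight: cylinder 31 mm in diameter, 19 mm high, with the same neck and knob, 48 mm high in all. Leave alone.
- jar_b: White-lidded jar, same size as the sample, standing on the bench. Leave alone.
- jar_c: Another white-lidded jar, the same. Leave alone.
- meter: White hand-held pressure meter lying flat, about 185 x 85 x 30 mm. Leave alone.
- chuck_key: Steel T-handled chuck key lying flat, about 100 x 110 x 17 mm. Leave alone.
- calliper: Digital calliper lying flat, 200 x 50 x 11 mm. Leave alone.
- squeeze_bottle: White plastic bottle, 54 mm in diameter, 135 mm high. Leave alone.
- table: The dark green bench; its top is at height 0.
Not all that is in view belongs to the job. What is shaped like the timer but brown or orange is not meant.

How it is judged:
By the outcome, as a careful person would: the job done as asked, in the order asked, and still so for the second after the job is handed in, with the robot touching nothing.
It also fails if it takes over 72 s, if anything falls off the work surface, if the arm or the gripper's body presses on something with over 40 N, if the wrist force passes 120 N, or if a joint passes its speed limit or range.

### The arm

A 6-joint arm with a two-finger parallel gripper is mounted at the origin on the work surface. World frame = base frame: x ahead of the robot, y to its left, z up, the work surface at z = 0. Lengths are in mm, angles in rad, forces in N, time in s.
With the tool pointing down it reaches from about 300 to 1000 mm from the base axis. Payload 5.1 kg.
Tool frame: the origin (TCP) lies on the centre line of the jaws, within the pads' length; the fingertips stand 11 mm ahead of it and the grasp point (between the pads) lies 8 mm behind it; x points along the fingers, y is the direction in which the jaws open and shut, and the axes are right-handed (so a half turn about x gives the same grasp; the last joint's range is limited). The gripper opens to 95 mm and grips with 3 to 60 N. Pads are 20 mm wide; open, the fingers measure 119 mm over their backs; the gripper's body (75 mm by 180 mm) begins 59 mm behind the grasp point.
Start: joints at [1.178, 0.124, 1.65, -0, 1.367, -0.083], TCP at [198.185, 619.037, 225.656] pointing down, gripper open.
Joint ranges: [-2.61, 2.61], [-1.02, 2.33], [0.03, 2.71], [-1.35, 4.49], [0.32, 2.68], [-2.91, 2.91]. Speed limits (rad/s): [2.57, 2.57, 3.14, 3.14, 3.14, 3.14].

### API

Orientations are given as a unit quaternion [x, y, z, w].
In Python, from rig import r, read_camera, camera_params, ticket gives the robot as it stands. The module is installed in compiled form; this text tells all that it offers.
- The arm moves only by the shell command python3 -m jog 'ROWS' [OPENING] [FORCE]. ROWS is JSON, a list of rows, each a list of 4 numbers: the shift along the world's x, y, z in cm, then the turn about the world's z in degrees. In form: [[tx, ty, tz, yaw], ...]. A call has 1 to 12 rows; each row is the pose to reach, as a shift and turn from the pose commanded when the call began; what a row does not reach only later rows make up. A row lasts 1/8 s, in which the tool goes at most 62.5 mm and 10.7 degrees, less where a joint would pass 70% of its speed; a pose out of reach is approached as far as the arm can. A call with a gripper value outside its range is refused whole. OPENING is the finger opening in cm, from 0 to 9.51, set as the call begins (- or left out, the last holds). The fingers move at their own pace and stop on an object; FORCE is the grip in N (left out, the last holds). Time passes only in rows, so rows that repeat a pose let the fingers close. It gives the time, the measured TCP pose, the force and the opening at its end, in the units of the state.
- r.sense(): the state, without advancing time (a new reading comes with each control period).
- read_camera(name): name is "side" or "top"; returns the picture (420x560x3 uint8, blue, green, red); there is no depth.
- camera_params(name): a dict with "fovy" (degrees; the focal length in pixels is half the picture's height over the tangent of half this angle, whatever the lens; pixels are square), "cx", "cy" (the principal point, pixels), "eye" and "orientation" of the camera in the world. Camera axes: x right, y up, looking along -z (the intrinsics and any distortion apply to the point x, -y, -z); pixel columns grow to the right and rows downward; lengths in mm; the calibration is good to about 2 mm. A picture is of the moment at which its call begins. camera_params takes no time and is no camera call.
- ticket.job_done(): hands the job in, once; it reports no verdict.
The state is a dict: "time_s": time; "joints": joint angles; "dq": joint speeds; "joint_efforts": joint torques, N m; "position": TCP position; "eef_rot": TCP orientation; "contact_force": force on the tool from outside, world axes, zero at the start; "wrist_torque": the same for the moment, N m; "finger_gap": finger opening in mm.
Only numpy, scipy, OpenCV 4.12 (cv2) and the standard library are available. Lean on these libraries where they do the work, as an engineer would, in place of code of your own. Each camera call takes 0.05 s, during which the arm holds its last target. There are 200 camera calls.

## Working session

There is one attempt and no reset: what is moved stays moved. The work goes in short steps, Python scripts to look and compute and a shell command to move; the robot and the scene stay as the last step left them, time stands still between calls to the robot, and variables do not carry over. Pictures are saved under pics/ and viewed, about 8 in all and at most 12, crops included, and the job is handed in when it is done.

```bash
mkdir -p pics; ls; python3 - <<'E'
from rig import r, read_camera, camera_params
import cv2
for n in("side","top"):
    im=read_camera(n); cv2.imwrite(f"pics/{n}0.png",im); print(n,camera_params(n))
print(r.sense())
E
```

```text
pics
side {'fovy': 52.021152576285374, 'cx': 277.521491230925, 'cy': 205.4427946026809, 'eye': array([340.54530325, 669.78630106, 739.29690658]), 'orientation': array([-0.05997315,  0.41851286,  0.89264983, -0.15628975])}
top {'fovy': 56.55579565136182, 'cx': 283.15000499091207, 'cy': 205.6653306554126, 'eye': array([ 439.82630196,  -97.24594586, 1043.55800827]), 'orientation': array([-0.05723858,  0.04966562,  0.70602989, -0.70411566])}
{'time_s': 0.1, 'joints': array([ 1.17840200e+00,  1.24447344e-01,  1.65154145e+00, -2.18932023e-05,
        1.36748677e+00, -8.26275815e-02]), 'dq': array([ 1.51725880e-04, -1.65442670e-03, -3.07123450e-03,  2.34040371e-05,
       -4.02653539e-03, -8.83388059e-04]), 'joint_efforts': array([ 4.24155269e-04, -4.18877792e+01, -3.61097324e+01,  7.77845783e-02,
        4.61731141e-02, -6.75383922e-05]), 'position': array([197.97918253, 618.52724673, 224.50274693]), 'eef_rot': array([ 0.10843133,  0.69879158, -0.10972894,  0.69849305]), 'contact_force': array([ 0.28796737, -0.35061972,  0.77803015]), 'wrist_torque': array([-0.01104564,  0.00858074, -0.01617081]), 'finger_gap': 94.91845421182882}
```

View pics/side0.png

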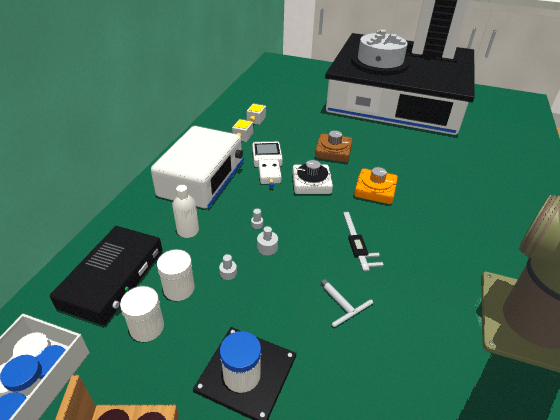

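View pics/top0.png

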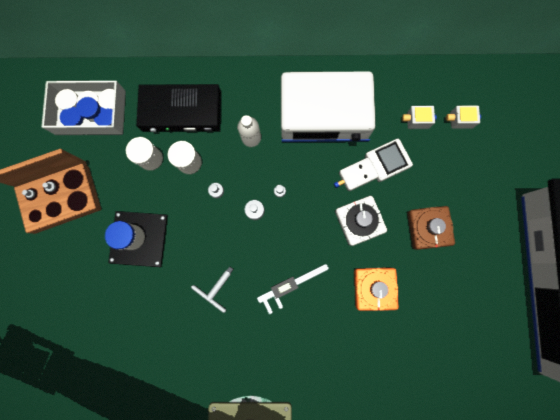

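The side view shows the weights at about (267,240), (228,268) and (257,220), the largest being (267,240). It also shows the sample lid at (241,350) and the white timer at (313,178). In the top view the largest weight is at (254,209), the lid at (120,235) and the timer at (362,220).

```bash
cat > h.py <<'E'
import numpy as np, cv2
from scipy.spatial.transform import Rotation as R
from rig import r, read_camera, camera_params
P={n:camera_params(n) for n in("side","top")}
def ray(n,u,v):
    p=P[n]; f=210/np.tan(np.radians(p["fovy"]/2))
    d=R.from_quat(p["orientation"]).apply([(u-p["cx"])/f,-(v-p["cy"])/f,-1]); return np.array(p["eye"]),d
def onz(n,u,v,z):
    e,d=ray(n,u,v); return e+d*(z-e[2])/d[2]
def proj(n,X):
    p=P[n]; f=210/np.tan(np.radians(p["fovy"]/2))
    c=R.from_quat(p["orientation"]).inv().apply(np.array(X)-p["eye"]); return p["cx"]+f*c[0]/-c[2],p["cy"]-f*c[1]/-c[2]
def tri(a,b):
    (e1,d1),(e2,d2)=ray("side",*a),ray("top",*b)
    d1=d1/np.linalg.norm(d1);d2=d2/np.linalg.norm(d2)
    s=np.linalg.lstsq(np.c_[d1,-d2],e2-e1,rcond=None)[0]
    A,B=e1+s[0]*d1,e2+s[1]*d2; return (A+B)/2,np.linalg.norm(A-B)
def blobs(mask,lo=30):
    n,l,s,c=cv2.connectedComponentsWithStats(mask.astype(np.uint8)); return [(s[i].tolist(),c[i].round(1).tolist()) for i in range(1,n) if s[i][4]>lo]
E
python3 - <<'E'
from h import *
for n,boxes in dict(side=[(215,300,200,285),(190,300,320,420),(285,340,150,200)],top=[(200,300,175,225),(95,175,200,275),(330,392,190,250)]).items():
    im=cv2.imread(f"pics/{n}0.png"); hsv=cv2.cvtColor(im,cv2.COLOR_BGR2HSV)
    g=hsv[...,2].astype(int); sat=hsv[...,1]
    M=[(sat<70)&(g>85),(hsv[...,0]>100)&(hsv[...,0]<130)&(sat>150)&(g>70),(sat<60)&(g>140)]
    tiles=[]
    for (a,b,c,d),m in zip(boxes,M):
        print(n,[(s,[x[0]+a,x[1]+c]) for s,x in blobs(m[c:d,a:b])])
        tiles.append(cv2.resize(im[c:d,a:b],(266,int(266*(d-c)/(b-a))),interpolation=cv2.INTER_CUBIC))
    H=max(t.shape[0] for t in tiles)
    cv2.imwrite(f"pics/{n}1.png",np.hstack([cv2.copyMakeBorder(t,0,H-t.shape[0],0,0,cv2.BORDER_CONSTANT) for t in tiles]))
a=cv2.imread("pics/side1.png");b=cv2.imread("pics/top1.png")
cv2.imwrite("pics/crops.png",np.vstack([a,b]));print(a.shape,b.shape)
E
```

```text
side [([36, 8, 12, 21, 198], [256.6, 219.2]), ([42, 26, 21, 30, 487], [267.1, 241.7]), ([4, 54, 18, 26, 351], [227.6, 267.8])]
side [([30, 11, 41, 41, 1347], [239.9, 351.0])]
side [([8, 10, 40, 34, 700], [312.1, 180.7])]
top [([8, 7, 16, 16, 191], [215.3, 189.7]), ([74, 10, 12, 12, 121], [279.5, 190.5]), ([44, 24, 21, 21, 324], [253.9, 209.2])]
top [([10, 21, 29, 28, 652], [118.6, 234.7])]
top [([6, 6, 51, 50, 972], [361.0, 219.9])]
(266, 798, 3) (257, 798, 3)
```

View pics/crops.png

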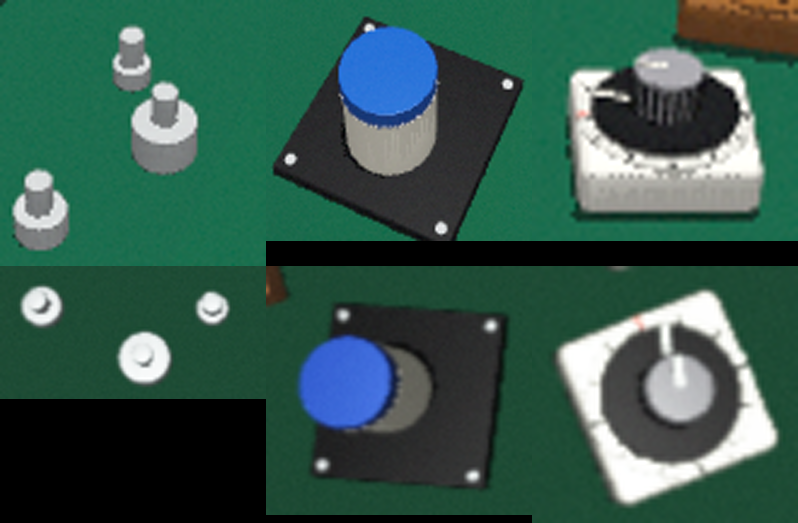

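The crops confirm which objects are which. The timer pointer sits about one tick clockwise of the red zero tick. Next I triangulate the points and check them against the given sizes.

```bash
python3 - <<'E'
from h import *
np.set_printoptions(precision=1,suppress=True)
S=lambda i,x,y:[(215+x/3.129,200+y/3.129),(190+(x-266)/2.418,320+y/2.418),(285+(x-532)/4.836,150+y/4.836)][i]
T=lambda i,x,y:[(200+x/2.66,175+(y-266)/2.66),(95+(x-266)/3.325,200+(y-266)/3.325),(330+(x-532)/4.29,190+(y-266)/4.29)][i]
for nm,i,s,t,z in [("w500 knobtop",0,(165,90),(146,354),63),("w500 body top",0,(165,130),(144,358),34),("w200 knobtop",0,(39,179),(42,302),53),("w100 knobtop",0,(132,34),(213,305),48),
 ("lid",1,(388,71),(348,382),100),("screwA",1,(369,29),(491,326),12),("screwB",1,(507,84),(473,476),12),("screwC",1,(290,159),(343,315),12),("screwD",1,(441,229),(322,465),12),
 ("knob top",2,(668,66),(681,387),72),("skirt",2,(668,110),(671,393),44),("red",2,(583,115),(640,322),37),("ptr tip",2,(597,95),(664,325),44)]:
    p,e=tri(S(i,*s),T(i,*t)); print(nm,p,"gap %.1f"%e,"| plane",z,onz("side",*S(i,*s),z)[:2],onz("top",*T(i,*t),z)[:2])
tt=[T(2,*q) for q in[(558,355),(712,291),(777,439),(624,504)]]
c=np.array([onz("top",*q,37)[:2] for q in tt]);print("timer corners",c,c.mean(0),np.linalg.norm(np.roll(c,-1,0)-c,axis=1))
E
```

```text
w500 knobtop [585.  -14.5  58.9] gap 2.0 | plane 63 [584.5 -10.3] [583.4 -15. ]
w500 body top [584.7  -9.8  22.4] gap 1.4 | plane 34 [580.    1.2] [583.7 -10.7]
w200 knobtop [639.5  89.3  46.5] gap 3.6 | plane 53 [638.5  94.7] [636.4  87.6]
w100 knobtop [635.6 -78.4  46.3] gap 3.1 | plane 48 [636.4 -76.6] [633.7 -78.8]
lid [514.  312.4  94.5] gap 0.5 | plane 100 [512.8 315.5] [513.4 310. ]
screwA [565.6 236.1  10. ] gap 1.0 | plane 12 [565.5 237.4] [564.9 235.4]
screwB [446.1 244.8  10.6] gap 0.7 | plane 12 [446.2 245.6] [445.7 244.3]
screwC [574.8 355.8  11.3] gap 1.2 | plane 12 [575.2 356.1] [574.2 355.3]
screwD [454.9 365.2  10.8] gap 0.6 | plane 12 [455.  365.7] [454.6 364.6]
knob top [ 555.5 -291.    71. ] gap 0.3 | plane 72 [ 555.1 -289.6] [ 555.6 -290.8]
skirt [ 554.4 -291.1   40.9] gap 2.6 | plane 44 [ 552.1 -286.9] [ 555.3 -290.3]
red [ 599.3 -274.4   36.8] gap 0.7 | plane 37 [ 598.8 -274.1] [ 599.6 -274.3]
ptr tip [ 595.8 -287.8   43. ] gap 1.8 | plane 44 [ 594.6 -286.4] [ 596.6 -287.4]
timer corners [[ 579.5 -224.1]
 [ 618.5 -318.6]
 [ 528.1 -354.3]
 [ 489.5 -261.5]] [ 553.9 -289.6] [102.2  97.2 100.5  97.5]
```

```bash
python3 -m jog '[[38.6,-63.1,0,0],[38.6,-63.1,0,0],[38.6,-63.1,0,0],[38.6,-63.1,0,0],[38.6,-63.1,0,0],[38.6,-63.1,0,0],[38.6,-63.1,0,0],[38.6,-63.1,0,0],[38.6,-63.1,0,0],[38.6,-63.1,0,0],[38.6,-63.1,0,0],[38.6,-63.1,0,0]]' 5 20; python3 -m jog '[[0,0,-5,0],[0,0,-11,0],[0,0,-11,0],[0,0,-11,0]]'; python3 - <<'E'
from h import *
s=r.sense();print(s["time_s"],s["position"],s["eef_rot"],s["joints"],s["contact_force"],s["finger_gap"])
a=read_camera("side");b=read_camera("top");cv2.imwrite("pics/side2.png",a);cv2.imwrite("pics/top2.png",b)
f=lambda i:cv2.resize(i,(396,396),interpolation=cv2.INTER_CUBIC)
cv2.imwrite("pics/v2.png",np.hstack([f(a[160:292,200:332]),f(b[140:272,190:322])]))
E
```

```text
time_s: 1.6
position: [584.8, -14.2, 225.1]
eef_rot: [0.11, 0.699, -0.109, 0.698]
contact_force: [0.6, 0.4, 0.3]
finger_gap: 50.1
time_s: 2.1
position: [585.1, -11.9, 117.5]
eef_rot: [0.109, 0.698, -0.109, 0.699]
contact_force: [-0.4, 1.0, 0.6]
finger_gap: 50.1
2.1 [585.14206421 -11.93389609 117.4501722 ] [ 0.10904647  0.69795874 -0.10897786  0.69934704] [-1.12109549e-01  7.30900948e-02  1.89400868e+00  1.42941734e-05
  1.17252817e+00 -1.37334366e+00] [-0.44871763  0.9559109   0.5642089 ] 50.1461321253024
```

View pics/v2.png

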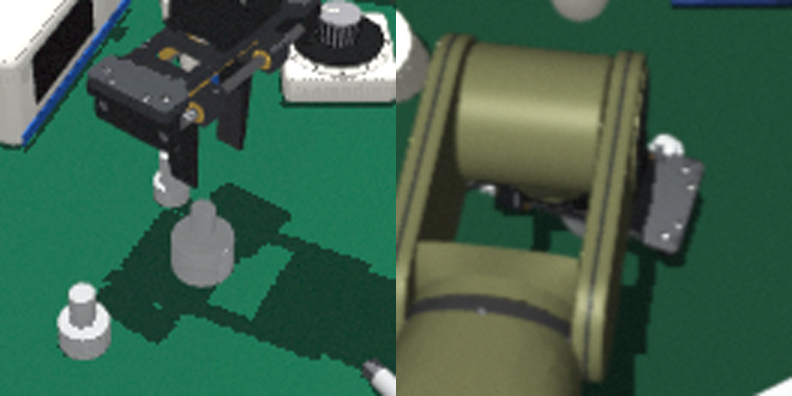

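```bash
python3 - <<'E'
from h import *
np.set_printoptions(precision=1,suppress=True)
p=r.sense()["position"];print(p); y=np.array([.305,.952,0])
for d in(25,32,-25,-32): print(d,np.array(proj("side",p+y*d-[0,0,11])),"crop",(np.array(proj("side",p+y*d-[0,0,11]))-[200,160])*3)
for X in[(584,-12),(584,-16),(580,-12),(584,-8)]: print(X,*[(np.array(proj("side",(*X,z)))-[200,160])*3 for z in(63,0)],np.array(proj("top",(*X,63))),np.array(proj("top",(*X,34))))
# top: knob edges and body circle from first picture
im=cv2.imread("pics/top0.png");g=cv2.cvtColor(im,cv2.COLOR_BGR2GRAY)[190:230,235:275]
m=(g>120).astype(np.uint8);c=max(cv2.findContours(m,0,1)[0],key=cv2.contourArea);print("body circ",cv2.minEnclosingCircle(c),cv2.boundingRect(c))
im=cv2.imread("pics/side0.png");g=cv2.cvtColor(im,cv2.COLOR_BGR2HSV)
for v in range(224,262,2): 
    u=np.where(g[v,245:290,1]<75)[0]+245; print(v,u.min() if len(u) else None,u.max() if len(u) else None,end="; ")
E
```

```text
[586.4 -12.  119.3]
25 [260.4 219.1] crop [181.2 177.3]
32 [258.4 220.8] crop [175.2 182.3]
-25 [274.2 207.6] crop [222.6 142.8]
-32 [276.1 206. ] crop [228.2 138.1]
(584, -12) [204.6 205. ] [203.8 262.8] [253.7 207.9] [254.6 209.5]
(584, -16) [206.4 201.7] [205.6 259.5] [255.3 207.9] [256.2 209.5]
(580, -12) [209.5 206.3] [208.6 264.1] [253.7 209.4] [254.6 211. ]
(584, -8) [202.8 208.4] [202.1 266.2] [252.1 207.9] [253.1 209.5]
body circ ((18.705883026123047, 19.0), 9.766399383544922) (9, 10, 20, 19)
224 251 262; 226 251 269; 228 254 271; 230 264 271; 232 261 273; 234 259 276; 236 258 277; 238 257 277; 240 257 277; 242 257 277; 244 257 277; 246 257 277; 248 257 277; 250 258 276; 252 259 275; 254 262 272; 256 None None; 258 None None; 260 None None;
```

```bash
python3 -m jog '[[0,0,-3,0],[0,0,-5.5,0],[0,0,-6.2,0],[0,0,-6.6,0],[0,0,-6.6,0],[0,0,-6.6,0],[0,0,-6.6,0]]'; python3 - <<'E'
from h import *
for i in range(4):
    a=read_camera("side");s=r.sense();print(s["position"],s["contact_force"])
cv2.imwrite("pics/side3.png",a);cv2.imwrite("pics/v3.png",cv2.resize(a[160:292,200:332],(528,528),interpolation=cv2.INTER_CUBIC))
E
```

```text
time_s: 3.08
position: [584.7, -12.0, 50.4]
eef_rot: [0.109, 0.698, -0.109, 0.699]
contact_force: [0.4, 0.0, -0.0]
finger_gap: 49.7
[584.48343769 -12.01829959  50.15500368] [ 0.25078653 -0.06305948 -0.31825889]
[584.39465964 -11.98990051  50.01038524] [ 0.24497762  0.23244712 -0.66237625]
[584.30322944 -12.00001554  49.88164106] [-0.16887966 -0.56008357 -0.41434455]
[584.25061252 -11.97516623  49.791306  ] [0.45124044 0.44570945 0.25353639]
```

View pics/v3.png

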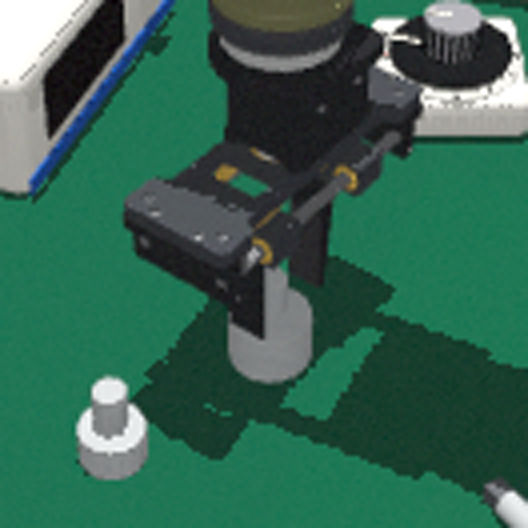

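The fingers straddle the knob, so I close, check the gap and lift.

```bash
python3 -m jog '[[0,0,0,0],[0,0,0,0],[0,0,0,0],[0,0,0,0],[0,0,0,0],[0,0,0,0]]' 1 30; python3 -m jog '[[0,0,1,0],[0,0,4,0],[0,0,8,0],[0,0,13,0],[0,0,13,0],[0,0,13,0],[0,0,13,0]]'
```

```text
time_s: 4.03
position: [584.7, -11.6, 50.1]
eef_rot: [0.109, 0.698, -0.109, 0.699]
contact_force: [2.0, 4.0, 2.7]
finger_gap: 19.4
time_s: 4.9
position: [582.1, -12.0, 176.1]
eef_rot: [0.109, 0.701, -0.109, 0.696]
contact_force: [0.2, -0.2, -5.6]
finger_gap: 19.4
```

```bash
python3 - <<'E'
from h import *
a=read_camera("side");b=read_camera("top");s=r.sense();print(s["position"],s["contact_force"],s["finger_gap"],s["wrist_torque"])
cv2.imwrite("pics/side4.png",a);cv2.imwrite("pics/top4.png",b)
# lid geometry
for n,(u0,u1,v0,v1) in dict(side=(205,275,325,385),top=(100,145,215,255)).items():
    im=(a if n=="side" else b); hsv=cv2.cvtColor(im,cv2.COLOR_BGR2HSV)[v0:v1,u0:u1]
    m=(hsv[...,0]>100)&(hsv[...,0]<130)&(hsv[...,1]>130); V=hsv[...,2]
    print(n,np.percentile(V[m],[5,15,25,50,75]))
    mt=(m&(V>np.percentile(V[m],60)*.85)).astype(np.uint8)
    c=max(cv2.findContours(mt,0,1)[0],key=cv2.contourArea);e=cv2.fitEllipse(c);u,v=e[0][0]+u0,e[0][1]+v0
    print((u,v),e,onz(n,u,v,100)); 
    if n=="side": us=(u,v)
    else: print("tri",tri(us,(u,v)))
cv2.imwrite("pics/v4.png",np.hstack([cv2.resize(a[200:420,190:330],(382,600),interpolation=cv2.INTER_CUBIC),cv2.resize(b[190:280,90:180],(400,600)[:1]+(600,),interpolation=cv2.INTER_CUBIC)]))
for d in (-34,34): print(proj("top",(513,312+d,100)),proj("top",(513+d,312,100)),proj("side",(513+d,312,100)),proj("side",(513,312+d,100)))
E
```

```text
[582.76344941 -11.91791098 176.93219155] [-0.12817458  0.19770219 -5.68133788] 19.14897832588083 [-0.00904393 -0.02356975  0.00128522]
side [128.  186.1 228.  229.  230. ]
(239.83312225341797, 349.1166763305664) ((34.83312225341797, 24.116676330566406), (35.209651947021484, 39.63874053955078), 76.65772247314453) [513.92757011 315.43653942 100.        ]
top [107.4 177.6 214.  221.  225. ]
(118.49764633178711, 234.5755443572998) ((18.49764633178711, 19.575544357299805), (24.927282333374023, 26.451492309570312), 41.8001823425293) [514.11982022 312.84888334 100.        ]
tri (array([514.46967764, 314.00124455,  97.43799306]), np.float64(0.30179435679797384))
(np.float64(132.75996952013784), np.float64(234.99746601089058)) (np.float64(117.95040354270998), np.float64(249.11057075986676)) (np.float64(260.3599264610955), np.float64(353.92294299867945)) (np.float64(248.92267111542787), np.float64(330.83678931944416))
(np.float64(104.88484990957664), np.float64(235.07365155123054)) (np.float64(119.67462192529953), np.float64(221.11196278013657)) (np.float64(222.40362530487556), np.float64(341.2947928301087)) (np.float64(232.85121568056397), np.float64(365.4405755346677))
```

View pics/v4.png

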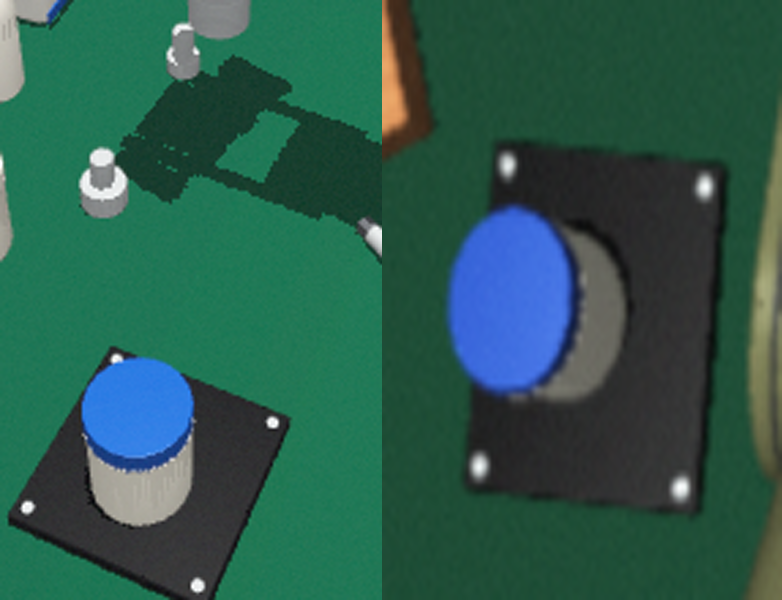

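The weight is held: the gap is 19 mm and the scale reads −5.6 N. The lid is at about (513.5, 312.5). Its measured height of 97 mm agrees with 100 mm to within calibration error.

```bash
python3 -m jog '[[-0.5,2,0,0],[-1.4,6.5,0,0],[-2.3,11,0,0],[-3.3,15.5,0,0],[-4.3,20,0,0],[-5.3,24.5,0,0],[-6.4,29,0,0],[-6.9,31.5,0,0],[-7.07,32.45,0,0],[-7.07,32.45,0,0],[-7.07,32.45,0,0],[-7.07,32.45,0,0]]'; python3 -m jog '[[0,0,-1,0],[0,0,-1.8,0],[0,0,-2.3,0],[0,0,-2.3,0],[0,0,-2.3,0],[0,0,-2.3,0],[0,0,-2.3,0]]';python3 - <<'E'
from h import *
for i in range(3): a=read_camera("side")
b=read_camera("top");s=r.sense();print(s["time_s"],s["position"],s["contact_force"],s["finger_gap"])
cv2.imwrite("pics/side5.png",a);cv2.imwrite("pics/top5.png",b)
cv2.imwrite("pics/v5.png",np.hstack([cv2.resize(i,(400,400),interpolation=cv2.INTER_CUBIC) for i in(a[285:405,180:300],b[180:280,70:170])]))
E
```

```text
time_s: 6.5
position: [513.8, 311.6, 179.6]
eef_rot: [0.109, 0.699, -0.11, 0.699]
contact_force: [0.0, 0.5, -4.3]
finger_gap: 19.2
time_s: 7.38
position: [513.6, 312.7, 157.0]
eef_rot: [0.109, 0.698, -0.109, 0.699]
contact_force: [-1.1, -0.0, -4.9]
finger_gap: 19.4
7.575 [513.5322437  312.56033955 156.77680038] [ 0.39131231  0.54765543 -4.72687505] 19.654942134932895
```

View pics/v5.png

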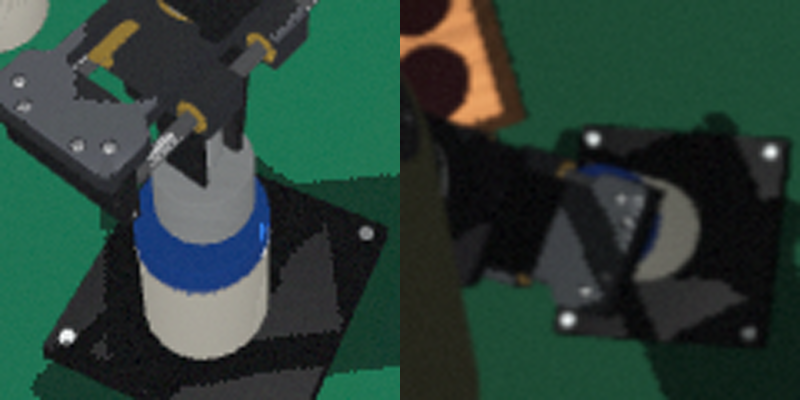

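```bash
python3 -m jog '[[0,0,-0.3,0],[0,0,-0.5,0],[0,0,-0.6,0],[0,0,-0.6,0],[0,0,-0.6,0],[0,0,-0.6,0]]'; python3 -m jog '[[0,0,-0.05,0],[0,0,-0.1,0],[0,0,-0.1,0],[0,0,-0.1,0]]';
```

```text
time_s: 8.32
position: [513.5, 312.6, 150.8]
eef_rot: [0.109, 0.699, -0.109, 0.699]
contact_force: [-0.4, -0.6, -6.4]
finger_gap: 19.0
time_s: 8.82
position: [513.6, 312.6, 150.0]
eef_rot: [0.109, 0.699, -0.109, 0.699]
contact_force: [-0.1, -0.2, -1.9]
finger_gap: 19.5
```

```bash
python3 -m jog '[[0,0,-0.03,0],[0,0,-0.03,0],[0,0,-0.03,0]]'; python3 - <<'E'
from h import *
a=read_camera("side");cv2.imwrite("pics/side6.png",a)
cv2.imwrite("pics/v6.png",cv2.resize(a[300:390,200:290],(540,540),interpolation=cv2.INTER_CUBIC))
f=lambda X:(np.array(proj("side",X))-[200,300])*6
t=np.linspace(0,2*np.pi,720)
for nm,c,R_,z in(("lid top",(513.5,312.5),34,100),("lid rim low",(513.5,312.5),34,80),("w bottom",(513.5,312.5),25,100)):
    q=np.array([f((c[0]+R_*np.cos(k),c[1]+R_*np.sin(k),z)) for k in t]);print(nm,q.min(0).round(),q.max(0).round())
E
```

```text
time_s: 9.2
position: [513.7, 312.7, 150.0]
eef_rot: [0.109, 0.698, -0.109, 0.699]
contact_force: [-1.5, -0.2, 0.4]
finger_gap: 19.0
lid top [120. 180.] [368. 401.]
lid rim low [125. 220.] [368. 440.]
w bottom [153. 207.] [335. 370.]
```

View pics/v6.png

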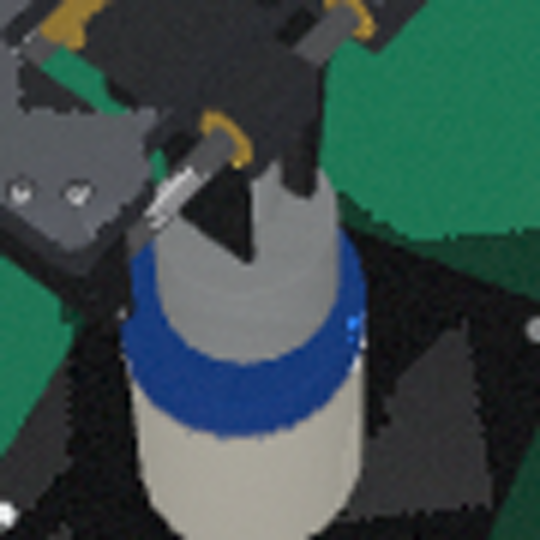

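The weight is seated within about 2 mm of the lid's middle and the scale reads about 0 N. I release it and rise.

```bash
python3 -m jog '[[0,0,0,0],[0,0,0,0],[0,0,0,0],[0,0,0,0]]' 5 ; python3 -m jog '[[0,0,1,0],[0,0,4,0],[0,0,8,0],[0,0,8,0],[0,0,8,0]]'; python3 - <<'E'
from h import *
s=r.sense();print(s["position"],s["contact_force"])
E
```

```text
time_s: 9.75
position: [513.6, 312.6, 149.4]
eef_rot: [0.109, 0.699, -0.109, 0.699]
contact_force: [-0.2, -0.5, 0.8]
finger_gap: 48.7
time_s: 10.38
position: [513.4, 312.5, 229.2]
eef_rot: [0.109, 0.699, -0.109, 0.699]
contact_force: [0.4, -0.2, -0.5]
finger_gap: 50.2
[513.37307378 312.45881256 229.24983674] [ 0.37324586 -0.22989166 -0.51470563]
```

```bash
python3 -m jog '[[0.2,-3,0,0],[0.5,-8,0,0],[0.9,-14,0,0],[1.3,-20,0,0],[1.8,-26,0,0],[2.2,-32,0,0],[2.6,-38,0,0],[3,-44,0,0],[3.5,-50,0,0],[3.9,-56,0,0],[4.17,-60.29,0,0],[4.17,-60.29,0,0]]' 6; python3 -m jog '[[0,0,0,0],[0,0,0,0],[0,0,-4,0],[0,0,-8,0],[0,0,-8,0],[0,0,-8,0],[0,0,-8,0]]'; python3 - <<'E'
from h import *
a=read_camera("side");b=read_camera("top");s=r.sense();print(s["time_s"],s["position"],s["joints"],s["contact_force"],s["finger_gap"])
cv2.imwrite("pics/side7.png",a);cv2.imwrite("pics/top7.png",b)
cv2.imwrite("pics/v7.png",np.hstack([cv2.resize(i,(260,260),interpolation=cv2.INTER_CUBIC) for i in(a[130:210,270:350],a[300:390,190:280],b[190:270,90:170])]))
E
```

```text
time_s: 11.88
position: [554.0, -292.6, 226.8]
eef_rot: [0.111, 0.7, -0.11, 0.697]
contact_force: [0.1, 1.3, -0.9]
finger_gap: 59.9
time_s: 12.75
position: [556.5, -290.8, 152.2]
eef_rot: [0.108, 0.697, -0.11, 0.7]
contact_force: [-0.4, -0.7, 0.4]
finger_gap: 59.9
12.85 [ 556.15404317 -290.87378761  151.56502151] [-5.67388838e-01  1.29073561e-01  1.77229567e+00 -3.92294319e-06
  1.23680759e+00 -1.82852620e+00] [-0.29718356  0.54515283  0.39021991] 59.85857119020486
```

View pics/v7.png

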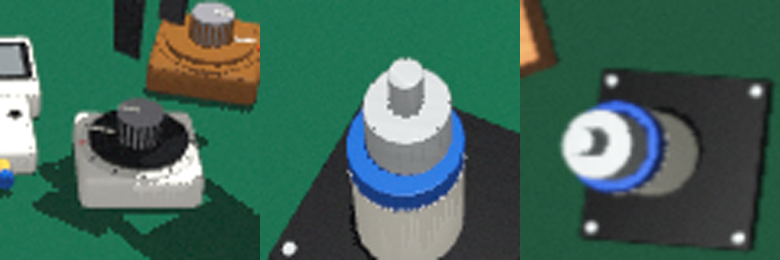

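The weight sits centred on the lid and stands free. Now I go down over the dial.

```bash
python3 -m jog '[[0,0,-3,0],[0,0,-6,0],[0,0,-8,0],[0,0,-8.5,0],[0,0,-8.5,0],[0,0,-8.5,0],[0,0,-8.5,0],[0,0,-8.5,0]]'; python3 - <<'E'
from h import *
for i in range(3):a=read_camera("side");s=r.sense();print(s["position"],s["contact_force"],s["wrist_torque"])
cv2.imwrite("pics/side8.png",a);cv2.imwrite("pics/v8.png",cv2.resize(a[130:210,270:350],(480,480),interpolation=cv2.INTER_CUBIC))
E
python3 -m jog '[[0,0,0,0],[0,0,0,0],[0,0,0,0],[0,0,0,0]]' 3.5 4;python3 -m jog '[[0,0,0,0],[0,0,0,0]]'
```

```text
time_s: 13.85
position: [555.5, -290.5, 65.0]
eef_rot: [0.109, 0.698, -0.109, 0.699]
contact_force: [0.0, -0.6, 0.2]
finger_gap: 59.9
[ 555.40060678 -290.48781415   64.83859678] [-0.74978166 -0.16782412  0.39706781] [ 0.01156238 -0.03680433  0.0176356 ]
[ 555.3258875 -290.427492    64.6783066] [ 0.6405554  -0.04158633 -0.91292851] [-0.0033922  -0.03058981  0.05077752]
[ 555.25214681 -290.39366755   64.53301338] [-0.21544542 -0.18191141 -0.48072492] [-0.00329219  0.05089441 -0.02219884]
time_s: 14.5
position: [555.3, -289.9, 64.3]
eef_rot: [0.109, 0.699, -0.109, 0.699]
contact_force: [1.4, 1.2, 0.4]
finger_gap: 40.0
time_s: 14.75
position: [555.2, -290.2, 64.3]
eef_rot: [0.109, 0.699, -0.109, 0.699]
contact_force: [1.0, 1.5, 0.5]
finger_gap: 40.0
```

View pics/v8.png

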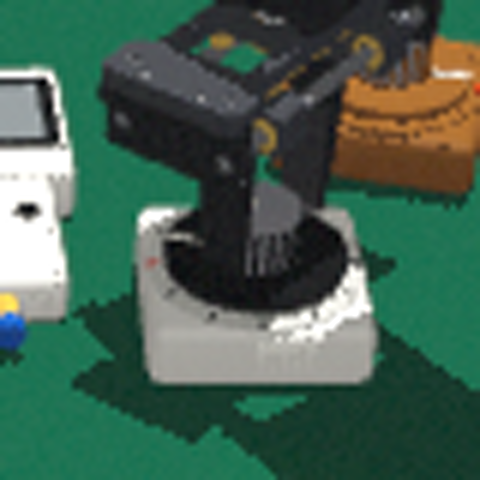

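```bash
python3 -m jog '[[0,0.05,-0.2,0],[0,0.05,-0.4,0],[0,0.05,-0.4,0],[0,0.05,-0.4,0]]';  python3 -m jog '[[0,0,-0.2,0],[0,0,-0.4,0],[0,0,-0.4,0],[0,0,-0.4,0]]'; python3 -m jog '[[0,0,-0.1,0],[0,0,-0.1,0],[0,0,-0.1,0]]'
```

```text
time_s: 15.25
position: [555.9, -290.4, 61.4]
eef_rot: [0.109, 0.698, -0.109, 0.699]
contact_force: [-0.6, 2.5, 5.1]
finger_gap: 39.6
time_s: 15.75
position: [556.1, -290.4, 57.4]
eef_rot: [0.109, 0.698, -0.109, 0.699]
contact_force: [0.8, 1.9, 4.9]
finger_gap: 39.7
time_s: 16.12
position: [556.0, -290.4, 56.3]
eef_rot: [0.109, 0.698, -0.109, 0.699]
contact_force: [0.8, 1.8, 6.1]
finger_gap: 40.0
```

```bash
python3 -m jog '[[0,0,-0.05,0],[0,0,-0.05,0],[0,0,-0.05,0],[0,0,-0.05,0]]'; python3 -m jog '[[0,0,-0.05,0],[0,0,-0.05,0],[0,0,-0.05,0],[0,0,-0.05,0]]'
```

```text
time_s: 16.62
position: [556.0, -290.4, 55.9]
eef_rot: [0.109, 0.698, -0.109, 0.699]
contact_force: [1.0, 1.6, 6.3]
finger_gap: 39.7
time_s: 17.12
position: [556.0, -290.4, 55.4]
eef_rot: [0.109, 0.698, -0.109, 0.699]
contact_force: [0.1, 0.6, 5.5]
finger_gap: 40.1
```

```bash
python3 -m jog '[[0,0,-0.05,0],[0,0,-0.05,0],[0,0,-0.05,0],[0,0,-0.05,0]]'; python3 -m jog '[[0,0,-0.05,0],[0,0,-0.05,0],[0,0,-0.05,0],[0,0,-0.05,0]]'
```

```text
time_s: 17.62
position: [556.0, -290.4, 55.2]
eef_rot: [0.109, 0.698, -0.109, 0.699]
contact_force: [0.6, 1.5, 7.6]
finger_gap: 39.7
time_s: 18.12
position: [556.0, -290.4, 55.2]
eef_rot: [0.109, 0.698, -0.109, 0.699]
contact_force: [-0.5, 1.9, 8.9]
finger_gap: 39.9
```

```bash
python3 -m jog '[[0,0,-0.05,0],[0,0,-0.1,0],[0,0,-0.15,0],[0,0,-0.15,0],[0,0,-0.15,0]]' 3.5 30
```

```text
time_s: 18.75
position: [556.1, -290.4, 55.1]
eef_rot: [0.109, 0.698, -0.109, 0.699]
contact_force: [-3.6, 4.1, 16.4]
finger_gap: 39.6
```

```bash
python3 -m jog '[[0,0,-0.02,-2],[0,0,-0.02,-6],[0,0,-0.02,-11],[0,0,-0.02,-16],[0,0,-0.02,-20],[0,0,-0.02,-20]]'; python3 - <<'E'
from h import *
s=r.sense();print(s["wrist_torque"],s["contact_force"])
E
```

```text
time_s: 19.5
position: [556.2, -290.3, 55.1]
eef_rot: [0.228, 0.669, -0.229, 0.67]
contact_force: [-4.7, 4.9, 17.3]
finger_gap: 39.4
[0.93707679 0.73978197 0.15358387] [-4.67678915  4.94423671 17.25849146]
```

```bash
python3 -m jog '[[-0.03,0.03,0,-3],[-0.06,0.06,0,-8],[-0.06,0.06,0,-14],[-0.06,0.06,0,-20],[-0.06,0.06,0,-26],[-0.06,0.06,0,-30],[-0.06,0.06,0,-30]]'; python3 - <<'E'
from h import *
a=read_camera("side");cv2.imwrite("pics/side9.png",a);s=r.sense();print(s["wrist_torque"],s["contact_force"],s["joints"])
for n in(8,9):
    i=cv2.imread(f"pics/side{n}.png")[150:200,285:345]; h=cv2.cvtColor(i,cv2.COLOR_BGR2HSV)
    m=((h[...,0]<8)|(h[...,0]>172))&(h[...,1]>60)&(h[...,2]>120); print(n,blobs(m[:,:25],1))
E
```

```text
time_s: 20.38
position: [556.3, -290.2, 55.1]
eef_rot: [0.394, 0.586, -0.394, 0.589]
contact_force: [-1.6, 3.8, 13.6]
finger_gap: 39.1
[0.62066328 0.4130693  0.14848113] [-1.06040441  2.57553084 14.19218929] [-5.66334889e-01  2.31570899e-01  1.83173293e+00 -3.72607975e-06
  1.07433706e+00 -9.55200398e-01]
8 []
9 [([10, 23, 3, 1, 3], [11.0, 23.0])]
```

```bash
python3 -m jog '[[0,0,-0.05,-2],[0,0,-0.07,-7],[0,0,-0.07,-13],[0,0,-0.07,-19],[0,0,-0.07,-25],[0,0,-0.07,-30],[0,0,-0.07,-30]]'; python3 - <<'E'
from h import *
a=read_camera("side");cv2.imwrite("pics/side10.png",a);s=r.sense();print(s["wrist_torque"],s["contact_force"],s["joints"][5])
for n in(8,9,10):
    i=cv2.imread(f"pics/side{n}.png"); h=cv2.cvtColor(i,cv2.COLOR_BGR2HSV)
    m=(h[...,1]<60)&(h[...,2]>110)
    print(n,"bottom rows",[int(np.where(m[180:200,u])[0].max()+180) for u in(300,310,320,328)],"cols",[(int(c.min()),int(c.max())) for c in[np.where(m[v,285:345])[0]+285 for v in(182,186,190)]])
E
```

```text
time_s: 21.3
position: [556.5, -290.2, 55.1]
eef_rot: [0.533, 0.464, -0.532, 0.467]
contact_force: [-3.1, 3.7, 18.4]
finger_gap: 39.9
[0.77344061 0.55083963 0.07883044] [-1.60419676  3.86508255 17.82380998] -0.43146807837814916
8 bottom rows [193, 193, 193, 193] cols [(294, 331), (294, 332), (294, 331)]
9 bottom rows [192, 192, 192, 192] cols [(294, 332), (295, 332), (295, 332)]
10 bottom rows [192, 192, 192, 192] cols [(294, 332), (295, 332), (295, 332)]
```

```bash
python3 -m jog '[[0,0,0,-3],[0,0,0,-8],[0,0,0,-13],[0,0,0,-18],[0,0,0,-22],[0,0,0,-24],[0,0,0,-24],[0,0,0,-24]]'; python3 -m jog '[[0,0,0.2,0],[0,0,0.2,0],[0,0,0.2,0]]' 3.5 10;  python3 -m jog '[[0,0,0,0],[0,0,0,0],[0,0,0,0]]' 6 10
```

```text
time_s: 22.35
position: [556.7, -290.2, 55.1]
eef_rot: [0.618, 0.343, -0.617, 0.346]
contact_force: [-1.5, 4.4, 17.7]
finger_gap: 39.6
time_s: 22.72
position: [556.5, -290.3, 55.1]
eef_rot: [0.619, 0.343, -0.617, 0.346]
contact_force: [1.7, 1.6, 8.8]
finger_gap: 39.5
time_s: 23.1
position: [556.6, -291.3, 55.2]
eef_rot: [0.618, 0.342, -0.617, 0.346]
contact_force: [2.1, -2.4, 6.8]
finger_gap: 58.7
```

```bash
python3 -m jog '[[0,0,1,0],[0,0,5,0],[0,0,10,0],[0,5,15,0],[0,11,15,0],[0,17,15,0],[0,23,15,0],[0,28,15,0],[0,28,15,0],[0,28,15,0]]'; python3 - <<'E'
from h import *
a=read_camera("side");b=read_camera("top");s=r.sense();print(s["time_s"],s["position"],s["contact_force"])
cv2.imwrite("pics/side11.png",a);cv2.imwrite("pics/top11.png",b)
f=lambda i:cv2.resize(i,(400,400),interpolation=cv2.INTER_CUBIC)
o=cv2.imread("pics/top0.png")
cv2.imwrite("pics/v11.png",np.hstack([f(b[190:250,332:392]),f(a[145:205,285:345])]))
E
```

```text
time_s: 24.35
position: [554.1, -9.6, 202.3]
eef_rot: [-0.617, -0.344, 0.618, -0.344]
contact_force: [0.9, -0.2, -0.0]
finger_gap: 59.9
24.45 [554.34213583 -10.47116286 202.50489079] [0.43722543 0.26282779 0.38428131]
```

View pics/v11.png

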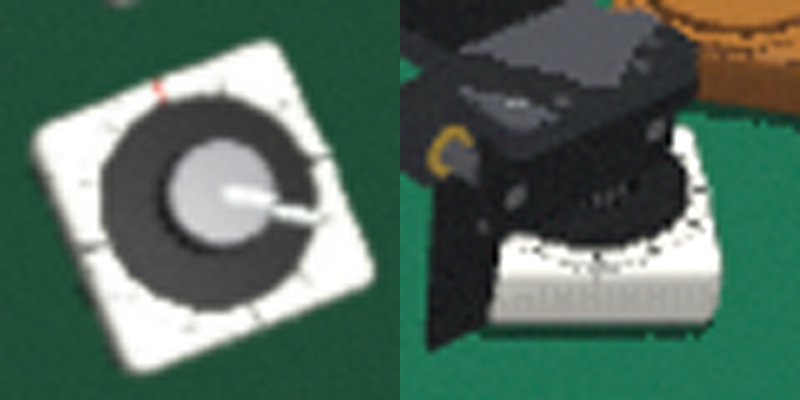

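```bash
cat > ang.py <<'E'
from h import *
import sys
def run(fn,zs):
    b=cv2.imread(fn);g=cv2.cvtColor(b,cv2.COLOR_BGR2GRAY).astype(np.float32)
    # rectified map at height z about the axis: 0.25 mm/px
    def rect(z,c,h=60):
        t=np.arange(-h,h,.5);X,Y=np.meshgrid(c[0]+t,c[1]+t,indexing="ij")
        p=P["top"];f=210/np.tan(np.radians(p["fovy"]/2))
        q=R.from_quat(p["orientation"]).inv().apply(np.c_[X.ravel(),Y.ravel(),np.full(X.size,z)]-p["eye"])
        u=(p["cx"]-f*q[:,0]/q[:,2]).astype(np.float32).reshape(X.shape);v=(p["cy"]+f*q[:,1]/q[:,2]).astype(np.float32).reshape(X.shape)
        return cv2.remap(b,u,v,cv2.INTER_CUBIC),X,Y
    im,X,Y=rect(zs,(554.5,-290.5))
    gr=cv2.cvtColor(im,cv2.COLOR_BGR2GRAY); dark=(gr<100)&(np.hypot(X-554.5,Y+290.5)<46)&(im[...,1].astype(int)-im[...,2]<25)
    c=max(cv2.findContours(cv2.morphologyEx(dark.astype(np.uint8),cv2.MORPH_CLOSE,np.ones((15,15))),0,1)[0],key=cv2.contourArea)
    (cy,cx),rad=cv2.minEnclosingCircle(c);e=cv2.fitEllipse(cv2.convexHull(c))
    ctr=np.array([554.5-60+e[0][1]*.5,-290.5-60+e[0][0]*.5])
    rr=np.hypot(X-ctr[0],Y-ctr[1]);th=np.degrees(np.arctan2(Y-ctr[1],X-ctr[0]))
    m=(rr>27)&(rr<38);w=np.clip(gr.astype(float)-110,0,None)*m
    if len(sys.argv)>1: pass
    a=np.radians(th);pk=th.ravel()[np.argmax(cv2.GaussianBlur(w,(0,0),3).ravel())]
    w=w*(np.abs((th-pk+180)%360-180)<15);ptr=np.degrees(np.arctan2((w*np.sin(a)).sum(),(w*np.cos(a)).sum()))
    im,X,Y=rect(37,(554.5,-290.5));i=im.astype(int);w=np.clip(i[...,2]-i[...,1]-25,0,None)
    w=w*(np.hypot(X-ctr[0],Y-ctr[1])<55);red=np.array([(w*X).sum(),(w*Y).sum()])/w.sum()
    ra=np.degrees(np.arctan2(*(red-ctr)[::-1]))
    print(fn,"skirt ctr",ctr.round(1),"axes mm",np.array(e[1])/2,"ptr dir %.1f"%ptr,"red",red.round(1),"r %.1f dir %.1f"%(np.hypot(*(red-ctr)),ra),"=> %.2f min"%(((ra-ptr)%360)/6))
run("pics/top0.png",47);run("pics/top0.png",44);run("pics/top11.png",44)
E
python3 ang.py
```

```text
pics/top0.png skirt ctr [ 555.6 -288.3] axes mm [81.13607788 82.87019348] ptr dir 3.4 red [ 600.4 -272.3] r 47.5 dir 19.7 => 2.71 min
pics/top0.png skirt ctr [ 556.  -288.9] axes mm [81.30110931 83.23036957] ptr dir 3.4 red [ 600.4 -272.3] r 47.4 dir 20.5 => 2.84 min
pics/top11.png skirt ctr [ 555.  -291.3] axes mm [81.63286591 82.41107941] ptr dir -98.2 red [ 599.5 -274.8] r 47.5 dir 20.2 => 19.74 min
```

```bash
cat > ang2.py <<'E'
from h import *
import sys
def rect(b,z,c=(555,-290.5),h=75):
    t=np.arange(-h,h,.25);X,Y=np.meshgrid(c[0]+t,c[1]+t,indexing="ij")
    p=P["top"];f=210/np.tan(np.radians(p["fovy"]/2))
    q=R.from_quat(p["orientation"]).inv().apply(np.c_[X.ravel(),Y.ravel(),np.full(X.size,z)]-p["eye"])
    u=(p["cx"]-f*q[:,0]/q[:,2]).astype(np.float32).reshape(X.shape);v=(p["cy"]+f*q[:,1]/q[:,2]).astype(np.float32).reshape(X.shape)
    return cv2.remap(b,u,v,cv2.INTER_CUBIC),X,Y
for fn,z in zip(sys.argv[1::2],map(float,sys.argv[2::2])):
    b=cv2.imread(fn)
    im,X,Y=rect(b,37);h=cv2.cvtColor(im,cv2.COLOR_BGR2HSV);m=((h[...,1]<70)&(h[...,2]>150)).astype(np.uint8)
    m[np.hypot(X-555,Y+290.5)>70]=0
    c=max(cv2.findContours(m,0,1)[0],key=cv2.contourArea);rc=cv2.minAreaRect(c)
    ctr=np.array([555-75+rc[0][1]*.25,-290.5-75+rc[0][0]*.25]);i=im.astype(int)
    w=np.clip(i[...,2]-i[...,1]-25,0,None)*(np.hypot(X-ctr[0],Y-ctr[1])<55);red=np.array([(w*X).sum(),(w*Y).sum()])/w.sum()
    ra=np.degrees(np.arctan2(*(red-ctr)[::-1]))
    print(fn,"case ctr",ctr.round(1),"size",np.array(rc[1])*.25,"rect ang",rc[2],"red dir %.1f r %.1f"%(ra,np.hypot(*(red-ctr))))
    for zz,r0,r1,th0 in((z,24,31,110),(z,31,38,110),(z,24,38,110),(z+26,4,16,None)):
        im,X,Y=rect(b,zz);g=cv2.cvtColor(im,cv2.COLOR_BGR2GRAY).astype(float)
        rr=np.hypot(X-ctr[0],Y-ctr[1]);m=(rr>r0)&(rr<r1)
        T=th0 or np.median(g[m])+25
        w=np.clip(g-T,0,None)*m; G=cv2.GaussianBlur(w,(0,0),5);k=np.unravel_index(G.argmax(),G.shape)
        w=w*(np.hypot(X-X[k],Y-Y[k])<9); q=np.array([(w*X).sum(),(w*Y).sum()])/w.sum()
        d=np.degrees(np.arctan2(*(q-ctr)[::-1])); C=np.cov(np.c_[X[w>0],Y[w>0]].T,aweights=w[w>0]);ev=np.linalg.eigh(C)[1][:,1]; ev*=np.sign(ev@(q-ctr))
        print("  z%.0f r%d-%d pt %s dir %.1f => %.2f min ; line dir %.1f => %.2f"%(zz,r0,r1,q.round(1),d,((ra-d)%360)/6,np.degrees(np.arctan2(ev[1],ev[0])),((ra-np.degrees(np.arctan2(ev[1],ev[0])))%360)/6))
E
python3 ang2.py pics/top0.png 47 pics/top11.png 44
```

```text
pics/top0.png case ctr [ 555.8 -289.1] size [104.42569733 106.24565887] rect ang 68.59681701660156 red dir 20.6 r 47.7
  z47 r24-31 pt [ 583.4 -286.8] dir 4.7 => 2.65 min ; line dir 31.5 => 58.18
  z47 r31-38 pt [ 590.1 -286.3] dir 4.6 => 2.66 min ; line dir -7.3 => 4.66
  z47 r24-38 pt [ 587.4 -286.5] dir 4.7 => 2.64 min ; line dir 3.1 => 2.92
  z73 r4-16 pt [ 565.2 -288.6] dir 2.8 => 2.97 min ; line dir 3.1 => 2.91
pics/top11.png case ctr [ 554.9 -291.6] size [105.05335999 106.6344223 ] rect ang 68.59132385253906 red dir 20.6 r 47.7
  z44 r24-31 pt [ 552.  -318.6] dir -96.0 => 19.43 min ; line dir -150.6 => 28.53
  z44 r31-38 pt [ 549.9 -325.7] dir -98.2 => 19.81 min ; line dir -112.5 => 22.18
  z44 r24-38 pt [ 550.4 -323.2] dir -98.1 => 19.79 min ; line dir -101.2 => 20.30
  z70 r4-16 pt [ 553.9 -301.4] dir -95.8 => 19.40 min ; line dir -100.3 => 20.15
```

```bash
python3 - <<'E'
import cv2,numpy as np
a=cv2.imread("pics/side11.png");b=cv2.imread("pics/top11.png")
cv2.imwrite("pics/fin.png",np.hstack([cv2.resize(x,(400,300),interpolation=cv2.INTER_AREA) for x in(a,b)]))
for n,(u0,u1,v0,v1) in dict(side=(190,290,300,400),top=(90,170,195,275)).items():
    d=cv2.absdiff(cv2.imread(f"pics/{n}7.png"),cv2.imread(f"pics/{n}11.png"))[v0:v1,u0:u1].max(2);print(n,"changed px",(d>60).sum())
E
```

```text
side changed px 0
top changed px 116
```

View pics/fin.png

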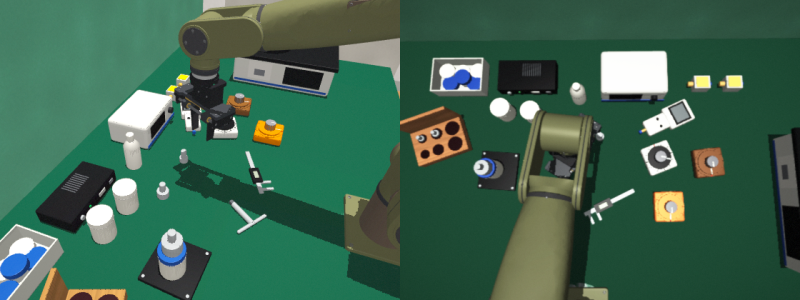

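```bash
python3 -c "
from rig import ticket,r
print(r.sense()['time_s'],ticket.job_done())"
```

```text
the job is handed in; nothing more can be done
24.45 None
```

I set the 500 g weight on the middle of the sample's lid and let go of it. I then gripped the timer's dial, pressed it down and turned it 104° clockwise to about 20 minutes. The job was handed in at 24.5 s with the arm clear of everything.

**Weight:** it stands upright on the lid, about 1–2 mm off centre. The side view of the sample did not change while I turned the dial. The top view of that area did differ in 116 pixels. I put that down to the arm's moved shadow but did not check it.

**Dial setting:** the pictures disagree slightly. Reading where the pointer sits gives 19.4 to 19.8 min, and reading the direction of its line gives 20.15 to 20.3 min. The starting reading (about 2.75 min) plus the 104° turn gives about 20.1 min. I took it as 20 and did not adjust further.

**Timer case:** it did not swing, as the red zero tick's direction stayed within 0.1°. It seems to have slid about 2.6 mm, against the 12 mm allowed. The push readings while turning were about 14 to 18 N, so they fell just below the 15 N you asked for at one point.

**Other objects:** the final pictures show nothing else disturbed.

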